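# Change the board carrier on the test nest

## Robot

A 6-joint arm with a two-finger parallel gripper is mounted at the origin on the work surface. World frame = base frame: x ahead of the robot, y to its left, z up, the work surface at z = 0. Lengths are in m, angles in degrees, forces in N, time in s.
With the tool pointing down it reaches from about 0.25 to 0.725 m from the base axis. Payload 9.7 kg.
Tool frame: the origin (TCP) lies between the finger pads; the fingertips stand 19 mm ahead of it and the grasp point (between the pads) is the TCP; x points along the fingers, y is the direction in which the jaws open and shut, and the axes are right-handed (so a half turn about x gives the same grasp; the last joint's range is limited). The gripper opens to 85 mm and grips with 20 to 120 N. Pads are 22 mm wide; open, the fingers measure 114 mm over their backs; the gripper's body (76 mm by 85 mm) begins 54 mm behind the grasp point. The pads swing forward as they close: fully open they stand 13 mm farther back than shut.
Start: joints at [-75.172, 4.979, 10.078, 95.1, 0, 90], TCP at [0.141, -0.532, 0.25] pointing down, gripper open.
Joint ranges: [-179.16, 179.16], [-48.56, 103.87], [-65.8, 70.77], [-126.05, 130.52], [-82.76, 87.17], [-180, 180]. Speed limits (degrees/s): [127.2, 127.2, 147.25, 180, 180, 180].

## Interface

Orientations are given as [roll, pitch, yaw] about the fixed x, y, z axes, in that order (R = Rz(yaw) Ry(pitch) Rx(roll)).
In Python, from workcell import bot gives the robot as it stands. The module is installed in compiled form; this text tells all that it offers.
- The arm moves only by the shell command python3 -m handwheel 'ROWS' [FORCE]. ROWS is JSON, a list of rows, each a list of 7 numbers: the turn, a rotation vector about the tool's x, y, z in degrees, then the shift along the tool's x, y, z in m, then the closure, from -1 (fully open) to 1 (shut), so that 0 is half open. In form: [[ax, ay, az, dx, dy, dz, fingers], ...]. A call has 1 to 20 rows; each row is the pose to reach, as a shift and turn from the pose commanded when the call began, along the tool's axes at that moment; what a row does not reach only later rows make up. A row lasts 1/8 s, in which the tool goes at most 62.5 mm and 10.7 degrees, less where a joint would pass 70% of its speed; a pose out of reach is approached as far as the arm can. A call with a gripper value outside its range is refused whole. The fingers move at their own pace and stop on an object; FORCE is the grip in N (left out, the last holds). Time passes only in rows, so rows that repeat a pose let the fingers close. It gives the time, the measured TCP pose, the force and the opening at its end, in the units of the state.
- bot.get_obs(): the state, without advancing time (a new reading comes with each control period).
- bot.camera(name): name is "side" or "top"; returns a dict with "frame" (384x512x3 uint8, red, green, blue), "fx", "fy", "cx", "cy" (pixels), "k1" (the pictures are not rectified: a ray, as slopes to the right and down, at radius r is drawn at 1 + k1 r^2 times it, then the intrinsics apply), "R" (3x3) and "t" (3): a world point X has camera coordinates R X + t. Camera axes: x right, y down, z forward; pixel columns grow to the right and rows downward; lengths in m; the calibration is good to about 2 mm. A picture is of the moment at which its call begins. There is no depth.
- bot.job_done(): hands the job in, once; it reports no verdict.
Trained networks look in a picture, given as the dict that the camera call returned (one of the last four; its "shot" number tells which), for a name from the list of things; names that differ only in an ending like _2 or _b are one class to them, and where a whole thing is asked for, a point or a joint stands for the part that bears it (a point fixed in the world has none). Each returns a list of dicts, best first, with "conf" (0 to 1); they miss things now and then, are a little off and sometimes report something else, mostly with a low value. They report only what shows in the picture. A call takes as long as a camera call.
- bot.look_for(name, picture): "bbox" ([left, top, width, height] as shares, 0 to 1, of the picture: columns of its width, rows of its height, round what is visible of it).
- bot.tip_of(name, picture): "centre" ([column, row] as shares, 0 to 1, of the picture: columns of its width, rows of its height: a listed point, or the origin of a listed thing).
The state is a dict: "time": time; "q": joint angles; "qd": joint speeds; "joint_efforts": joint torques, N m; "ee_pos": TCP position; "tcp_rot": TCP orientation; "wrist_force": force on the tool from outside, world axes, zero at the start; "torque": the same for the moment, N m; "opening": finger opening in m.
Only numpy, scipy, OpenCV 4.12 (cv2) and the standard library are available. Lean on these libraries where they do the work, as an engineer would, in place of code of your own. Each camera call takes 0.05 s, during which the arm holds its last target.

## Task

Change over the test nest: lift the tested carrier out of the nest and set it down flat inside the empty tray, then take the fresh carrier from the other tray and seat it on the nest's three balls, fully home on all three with both spring rollers snapped over it. Set the carriers down gently without dropping or ramming them, let go of both, and do not shift the antenna, air can, dispenser bottle or mouse.

Things in the scene. Friction and masses are not known exactly. Their poses are not given: they have to be found in the camera images.
- nest: Fixed test nest: grey and aluminium block 150 mm (x) by 184 mm (y), deck 30 mm above the desk. Origin: centre of its underside, on the desk. On the deck stand three ball posts, two steel roller housings (80 mm high, x = -31 to 5 mm, 66 to 90 mm out to each y side) and in the middle, below a seated plate, a black contact block 46 x 14 mm, top 48 mm above the desk.
- nest_home (a point): Where a seated carrier's origin lies: above the nest's origin, 44.5 mm above the desk. A seated carrier's axes are parallel to the nest's, its narrow end over the lone ball. Going in meets up to about 12 N from about 13 mm above home; from 7 mm above home the springs pull it down with about 8 N. Pulling it out takes about 12 N plus its weight.
- plunger_left (a joint): Sprung steel roller in the housing on the nest's +y side, at x = -13 mm: 12 mm diameter, axis along x, 65.7 mm above the desk, pointing inwards. Slide in m, growing outwards: about 0 when a carrier is home under it, -0.0015 with the nest empty, up to 0.013 pushed out; spring 350 N/m, 4 N at 0.
- plunger_right (a joint): The same roller on the nest's -y side; grows outwards, to -y.
- nest_ball_1 (a point): Centre of a 12 mm polished steel ball fixed on a post of the nest, at (-40, +26, 46) mm from the nest's origin.
- nest_ball_2 (a point): The same for the ball at (-40, -26, 46) mm.
- nest_ball_3 (a point): The same for the lone ball at (40, 0, 46) mm.
- carrier_tested: Tested carrier, seated on the nest at the start: aluminium plate 124 mm (x) by 96 mm (y), last 24 mm at +x only 60 mm wide, z = 10 to 18 mm, green board on it (parts up to z = 31 mm), arch handle over the board. Loose, 0.3 to 0.55 kg. Origin: centre of the plate at the underside of its feet. Bevelled keepers at x = -13 mm make it 108 mm wide over all.
- tested_grip (a point): Middle of the tested carrier's handle bar, 64 mm above the carrier's origin: bar 12 mm wide (y), 12 mm high (z = 58 to 70 mm), 120 mm long along x, on posts at x = +-56 mm, clear below it down to the board.
- carrier_fresh: Fresh carrier, waiting in the other tray at the start: same shape, size, mass, origin and axes as the tested carrier. The feet of both are three steel blocks under the plate with V-grooves for the nest's balls (10 mm deep, 20 mm wide at the mouth): two at the wide -x end, one at the narrow +x end.
- fresh_grip (a point): Middle of the fresh carrier's handle bar: same bar, 64 mm above the carrier's origin.
- fresh_seat_1 (a point): Where the centre of nest ball 1 lies when the fresh carrier is home: at (-40, +26, 1.5) mm in the carrier, in its V-groove 1.
- fresh_seat_2 (a point): The same for nest ball 2: at (-40, -26, 1.5) mm in the carrier.
- fresh_seat_3 (a point): The same for nest ball 3: at (40, 0, 1.5) mm in the carrier, the lone groove at the narrow end.
- tray_empty: The empty tray: fixed open black tray 152 mm (x) by 136 mm (y), 22 mm high, walls and floor 4 mm, inside 144 x 128 mm. Origin: centre of its underside, on the desk. A carrier lies in it along its long side, either way round, its origin then 4 mm above the desk.
- tray_full: The tray in which the fresh carrier waits: same size and axes; fixed.
- antenna: Bystander: test antenna, a 300 mm tall black whip on a 60 mm wide steel foot. Loose, easily knocked over. Origin: centre of its underside, on the desk.
- duster_can: Bystander: bare metal air-duster can, 57 mm diameter, 250 mm high, loose, easily knocked over. Origin: centre of its underside.
- dispenser: Bystander: white cleaner dispenser bottle with a grey dish top, 60 mm diameter, 200 mm high, loose. Origin: centre of its underside.
- mouse: Bystander: computer mouse 104 x 60 mm, 34 mm high, loose. Origin: centre of its underside.

How it is judged (in metres and radians):
On the way, in this order (a step that is already met when the one before it is completed fails the run):
1. the tested carrier has been lifted clear of the nest (distance between carrier_tested and nest above 0.09 m), for 0.1 s.
2. the fresh carrier sits home on all three balls (distance between fresh_seat_1 and nest_ball_1 below 0.002 m and distance between fresh_seat_2 and nest_ball_2 below 0.002 m and distance between fresh_seat_3 and nest_ball_3 below 0.002 m), for 0.2 s.
At the end, for the whole second after the job is handed in: Each of the fresh carrier's seat points is within 2 mm of its ball's centre, both rollers in (joints under 0.003); the tested carrier lies on the floor of the tray that was empty (centres within 20 mm, underside within 3 mm of the floor, tilt under 0.05 rad); both at rest (all of step 2 and linear speed of each of carrier_fresh, carrier_tested below 0.01 m/s and horizontal distance between carrier_tested and tray_empty below 0.02 m and z of carrier_tested in the frame of tray_empty below 0.007 m and angle between carrier_tested's own z axis and vertical below 0.05 rad and value of joint each of plunger_left, plunger_right below 0.003 m); the robot touches nothing.
It fails at once if a bystander is shifted more than 20 mm (distance of any of antenna, duster_can, dispenser, mouse from where it was at the start of the episode above 0.02 m).
It fails at once if the antenna, air can or dispenser is knocked over (angle between any of antenna, duster_can, dispenser's own z axis and vertical above 0.3 rad).
It fails at once if a carrier is rammed onto the nest or the tray with more than 80 N (contact force between carrier_fresh and nest above 80 N or contact force between carrier_tested and tray_empty above 80 N).
It fails at once if the tested carrier is dropped into the tray (horizontal distance between carrier_tested and tray_empty below 0.1 m and z of carrier_tested in the frame of tray_empty below 0.02 m and linear speed of carrier_tested above 0.5 m/s).
It also fails if it takes over 70 s, if anything falls off the work surface, if the arm or the gripper's body presses on something with over 40 N, if the wrist force passes 120 N, or if a joint passes its speed limit or range.

## Working session

There is one attempt and no reset: what is moved stays moved. The work goes in short steps, Python scripts to look and compute and a shell command to move; the robot and the scene stay as the last step left them, time stands still between calls to the robot, and variables do not carry over. Pictures are saved under pics/ and viewed, and the job is handed in when it is done.

```bash
mkdir -p pics
cat > h.py <<'E'
import numpy as np, cv2
from workcell import bot
def save(p,name): cv2.imwrite('pics/'+name, p["frame"][:,:,::-1])
def ray(p,uv):
    # uv in shares -> world origin, direction
    x=(uv[0]*512-p["cx"])/p["fx"]; y=(uv[1]*384-p["cy"])/p["fy"]
    a,b=x,y
    for _ in range(30):
        r2=a*a+b*b; a=x/(1+p["k1"]*r2); b=y/(1+p["k1"]*r2)
    R=np.array(p["R"]);t=np.array(p["t"])
    return -R.T@t, R.T@np.array([a,b,1.])
def proj(p,X):
    c=np.array(p["R"])@np.array(X)+np.array(p["t"]); a,b=c[0]/c[2],c[1]/c[2]
    k=1+p["k1"]*(a*a+b*b); return np.array([a*k*p["fx"]+p["cx"],b*k*p["fy"]+p["cy"]])
def onz(p,uv,z):
    o,d=ray(p,uv); return o+d*(z-o[2])/d[2]
def tri(rs):
    A=0;b=0
    for o,d in rs:
        d=d/np.linalg.norm(d);M=np.eye(3)-np.outer(d,d);A=A+M;b=b+M@o
    X=np.linalg.solve(A,b)
    return X,[np.linalg.norm((np.eye(3)-np.outer(d,d)/(d@d))@(X-o)) for o,d in rs]
E
python3 - <<'E'
from h import *
print(bot.get_obs())
P={}
for n in("side","top"):
    p=bot.camera(n);P[n]=p;save(p,n+"0.png");print(n,{k:(np.round(p[k],4).tolist()) for k in p if k!="frame"})
names="nest nest_home nest_ball_1 nest_ball_3 carrier_tested tested_grip carrier_fresh fresh_grip fresh_seat_1 tray_empty tray_full antenna duster_can dispenser mouse plunger_left".split()
for n in P:
    for m in names:
        print(n,m,[(np.round(np.array(d["centre"])*[512,384],1).tolist(),round(d["conf"],2)) for d in bot.tip_of(m,P[n])[:3]],[(np.round(np.array(d["bbox"])*[512,384,512,384],0).tolist(),round(d["conf"],2)) for d in bot.look_for(m,P[n])[:2]])
E
```

```text
{'time': 0.0, 'q': array([-7.51711753e+01,  5.01263153e+00,  1.00329955e+01,  9.51006768e+01,
        1.38568573e-03,  9.00003224e+01]), 'qd': array([-0.0625796 , -0.12554238,  0.00652041, -0.06743498,  0.08457142,
       -0.00352843]), 'joint_efforts': array([-1.98993410e-03, -5.20390499e+01,  4.64804614e+01,  1.61943171e-02,
       -6.88746945e-05,  1.19873800e-05]), 'ee_pos': array([ 0.14071306, -0.5314696 ,  0.24955531]), 'tcp_rot': array([-90.98813707,  89.91967518, 103.84036427]), 'wrist_force': array([-0.13985913, -0.25212918,  0.91767789]), 'torque': array([ 0.00248342, -0.0066692 , -0.01336389]), 'opening': 0.08519408810150268}
side {'fx': 433.5563, 'fy': 433.5563, 'cx': 257.2158, 'cy': 180.825, 'k1': -0.0679, 'R': [[-0.9239, -0.3825, -0.0057], [-0.1915, 0.4753, -0.8587], [0.3312, -0.7923, -0.5124]], 't': [0.4491, 0.2006, 1.1564], 'shot': 1}
top {'fx': 454.5675, 'fy': 454.5675, 'cx': 251.408, 'cy': 192.8426, 'k1': -0.0539, 'R': [[0.0225, -0.9997, 0.0091], [-0.9869, -0.0236, -0.1597], [0.1599, -0.0054, -0.9871]], 't': [-0.0515, 0.5287, 1.194], 'shot': 2}
side nest [([230.7, 2
[... 1082 characters left out ...]
l [([293.4, 164.4], 0.72)] [([266.0, 149.0, 39.0, 32.0], 0.85)]
side antenna [([236.9, 177.9], 0.79)] [([235.0, 97.0, 10.0, 74.0], 0.81)]
side duster_can [([214.2, 190.9], 0.74), ([179.8, 247.2], 0.65)] [([164.0, 165.0, 29.0, 86.0], 0.91), ([200.0, 170.0, 54.0, 55.0], 0.68)]
side dispenser [([312.0, 202.4], 0.82)] [([302.0, 143.0, 25.0, 59.0], 0.64)]
side mouse [([288.5, 250.3], 0.58), ([233.5, 191.6], 0.41)] [([275.0, 234.0, 23.0, 31.0], 0.59)]Traceback (most recent call last):
  File "<stdin>", line 9, in <module>
ValueError: it knows: antenna, carrier_fresh, carrier_tested, dispenser, duster_can, fresh_grip, fresh_seat, mouse, nest, nest_ball, nest_home, tested_grip, tray_empty, tray_full
```

Run:
```python
from h import *
P={}
for n in("side","top"):
    p=bot.camera(n);P[n]=p
names="nest nest_home nest_ball carrier_tested tested_grip carrier_fresh fresh_grip fresh_seat tray_empty tray_full antenna duster_can dispenser mouse".split()
for n in ["top"]:
    for m in names:
        print(n,m,[(np.round(np.array(d["centre"])*[512,384],1).tolist(),round(d["conf"],2)) for d in bot.tip_of(m,P[n])[:3]],[(np.round(np.array(d["bbox"])*[512,384,512,384],0).tolist(),round(d["conf"],2)) for d in bot.look_for(m,P[n])[:2]])
```

```text
top nest [] [([209.0, 134.0, 80.0, 80.0], 0.86), ([338.0, 188.0, 44.0, 48.0], 0.53)]
top nest_home [([249.2, 167.5], 0.51)] [([208.0, 142.0, 82.0, 68.0], 0.71)]
top nest_ball [([241.2, 157.1], 0.94), ([243.9, 187.7], 0.79), ([261.7, 181.1], 0.68)] [([207.0, 139.0, 80.0, 70.0], 0.86)]
top carrier_tested [([246.8, 170.5], 0.74)] [([230.0, 146.0, 41.0, 48.0], 0.7)]
top tested_grip [([248.6, 167.6], 0.97)] [([229.0, 148.0, 46.0, 48.0], 0.61)]
top carrier_fresh [([354.7, 215.2], 0.66)] [([335.0, 190.0, 48.0, 47.0], 0.85)]
top fresh_grip [([363.9, 206.0], 0.55)] [([337.0, 188.0, 45.0, 49.0], 0.93)]
top fresh_seat [([345.0, 201.9], 0.95), ([375.3, 208.7], 0.9), ([364.8, 224.9], 0.8)] [([334.0, 188.0, 52.0, 44.0], 0.81), ([322.0, 180.0, 71.0, 67.0], 0.2)]
top tray_empty [] [([89.0, 171.0, 63.0, 69.0], 0.85)]
top tray_full [([356.4, 213.4], 0.72)] [([323.0, 180.0, 70.0, 67.0], 0.56)]
top antenna [([306.4, 162.9], 0.76)] [([298.0, 130.0, 29.0, 43.0], 0.92), ([334.0, 189.0, 52.0, 50.0], 0.24)]
top duster_can [([162.1, 164.6], 0.93), ([375.4, 208.1], 0.49)] [([133.0, 134.0, 41.0, 38.0], 0.7), ([168.0, 244.0, 44.0, 31.0], 0.54)]
top dispenser [([285.0, 259.0], 0.96)] [([276.0, 249.0, 29.0, 19.0], 0.78), ([229.0, 177.0, 5.0, 9.0], 0.2)]
top mouse [([190.0, 258.5], 0.84)] [([167.0, 244.0, 44.0, 28.0], 0.87)]
```

View pics/side0.png

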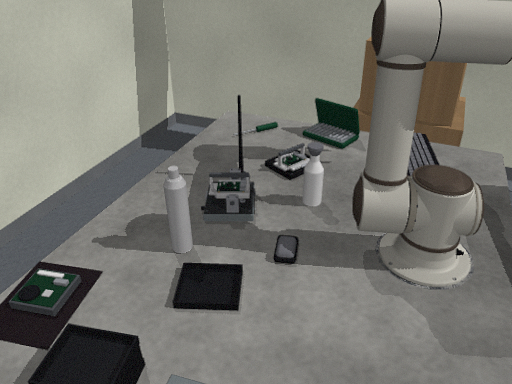

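View pics/top0.png

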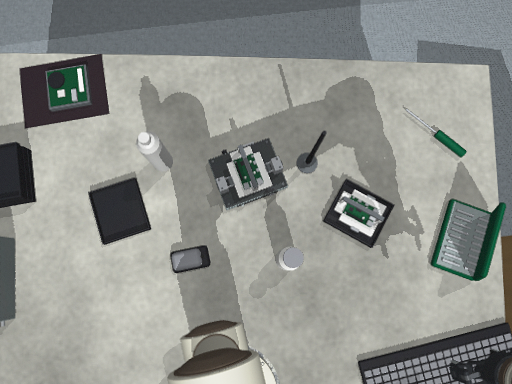

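Run:
```python
from h import *
s=bot.camera("side");t=bot.camera("top")
def crop(p,x,y,w,h,k,name):
    c=p["frame"][y:y+h,x:x+w,::-1];cv2.imwrite('pics/'+name,cv2.resize(c,None,fx=k,fy=k,interpolation=cv2.INTER_CUBIC))
crop(t,195,120,110,100,7,'tn.png');crop(t,310,165,100,85,7,'tf.png');crop(s,190,155,80,75,8,'sn.png');crop(s,255,130,80,60,8,'sf.png')
names=["nest","nest_home","nest_ball","carrier_tested","tested_grip","carrier_fresh","fresh_grip","fresh_seat","tray_empty","tray_full","antenna","duster_can","dispenser","mouse"]
Z=dict(nest=0,nest_home=.0445,nest_ball=.046,carrier_tested=.0445,tested_grip=.1085,carrier_fresh=.004,fresh_grip=.068,fresh_seat=.0055)
for m in names:
  a={}
  for n,p in(("top",t),("side",s)):
    for d in bot.tip_of(m,p)[:3]:
        if d["conf"]<.45: continue
        a.setdefault(n,[]).append(ray(p,d["centre"]));print(m,n,round(d["conf"],2),np.round(np.array(d["centre"])*[512,384],1),np.round(onz(p,d["centre"],Z.get(m,0))[:2],4))
  if len(a)==2 and m not in("nest_ball","fresh_seat"):
    X,r=tri([a["top"][0],a["side"][0]]);print("   tri",np.round(X,4),np.round(r,4))
```

```text
nest side 0.89 [226.4 203.4] [ 0.6037 -0.0277]
nest side 0.58 [229.5 174.3] [ 0.6749 -0.1989]
nest_home side 0.71 [227.1 190.6] [ 0.6023 -0.0343]
nest_home side 0.64 [290.6 250.6] [0.3245 0.1657]
nest_ball top 0.77 [240.9 155.9] [ 0.6314 -0.008 ]
nest_ball top 0.72 [358.3 212.5] [ 0.4822 -0.3298]
nest_ball top 0.63 [258.2 181.5] [ 0.5609 -0.057 ]
nest_ball side 0.92 [212.3 191. ] [ 0.6433 -0.0127]
nest_ball side 0.9 [238.6 188.2] [ 0.5738 -0.0588]
nest_ball side 0.59 [241.5 195.8] [ 0.547  -0.0218]
carrier_tested top 0.82 [245.8 168.3] [ 0.5972 -0.0223]
carrier_tested side 0.57 [228.1 190.5] [ 0.5997 -0.0361]
carrier_tested side 0.46 [302.9 165.5] [ 0.4307 -0.2796]
   tri [ 0.5941 -0.0228  0.0538] [0.0011 0.0011]
tested_grip top 0.86 [247.7 167. ] [ 0.5868 -0.0277]
tested_grip side 0.62 [230.5 175.2] [ 0.5842 -0.0267]
   tri [ 0.586  -0.028   0.1076] [0.001 0.001]
carrier_fresh top 0.81 [357.7 212.5] [ 0.4873 -0.3384]
carrier_fresh side 0.87 [291.8 166.6] [ 0.4858 -0.3278]
   tri [ 0.4889 -0.3399 -0.0029] [0.0007 0.0007]
fresh_grip top 0.66 [364.1 209.1] [ 0.489  -0.3401]
fresh_grip 
[... 726 characters left out ...]
9] [0.1025 0.1025]
antenna top 0.78 [307.6 163.9] [ 0.6241 -0.1978]
antenna top 0.72 [356.3 214.1] [ 0.4832 -0.3354]
antenna side 0.86 [239.4 175.2] [ 0.6396 -0.2063]
   tri [ 0.628  -0.195   0.0075] [0.0058 0.0058]
duster_can top 0.73 [356.1 210.6] [ 0.4932 -0.3349]
duster_can top 0.65 [162.8 163.2] [0.6161 0.2147]
duster_can side 0.8 [178.2 246.8] [0.6329 0.2168]
   tri [ 0.7117 -0.2746 -0.3381] [0.225 0.225]
dispenser top 0.9 [284.8 261.7] [ 0.3468 -0.1358]
dispenser side 0.95 [310.  199.1] [ 0.3644 -0.1512]
   tri [ 0.3529 -0.133   0.0134] [0.0065 0.0065]
mouse top 0.76 [191.4 260.1] [0.3453 0.1215]
mouse side 0.61 [286.7 250.1] [0.3507 0.1167]
   tri [0.3471 0.1215 0.0046] [0.002 0.002]
```

```bash
python3 -c "
import cv2;[print(f,cv2.imread('pics/'+f).shape) for f in('tn.png','tf.png','sn.png','sf.png')]"
```

```text
tn.png (700, 770, 3)
tf.png (595, 700, 3)
sn.png (600, 640, 3)
sf.png (480, 640, 3)
```

View pics/tn.png

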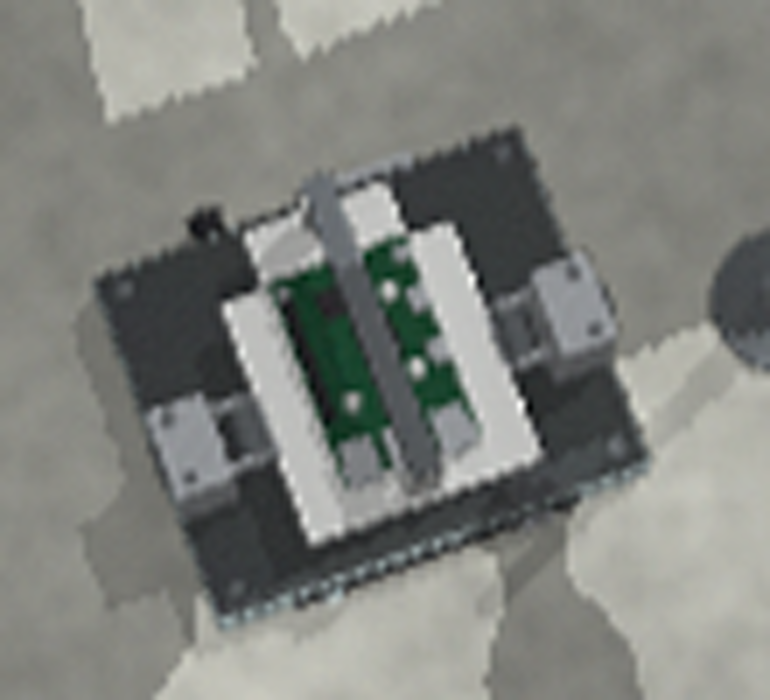

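View pics/tf.png

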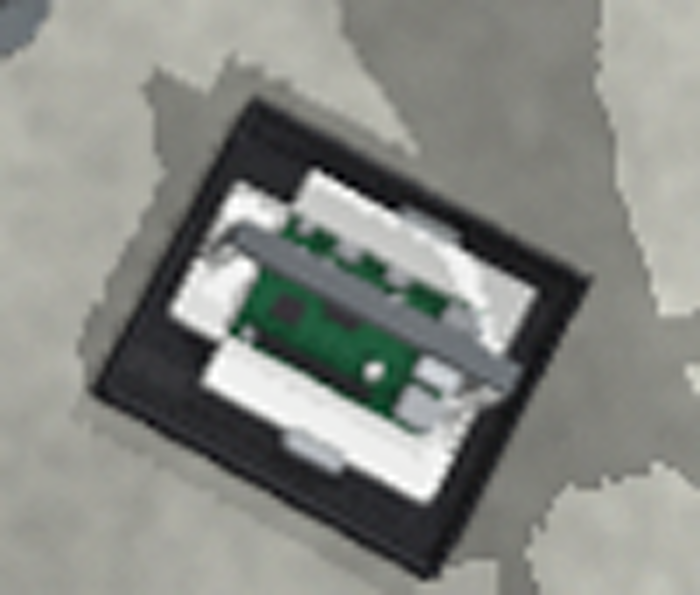

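View pics/sn.png

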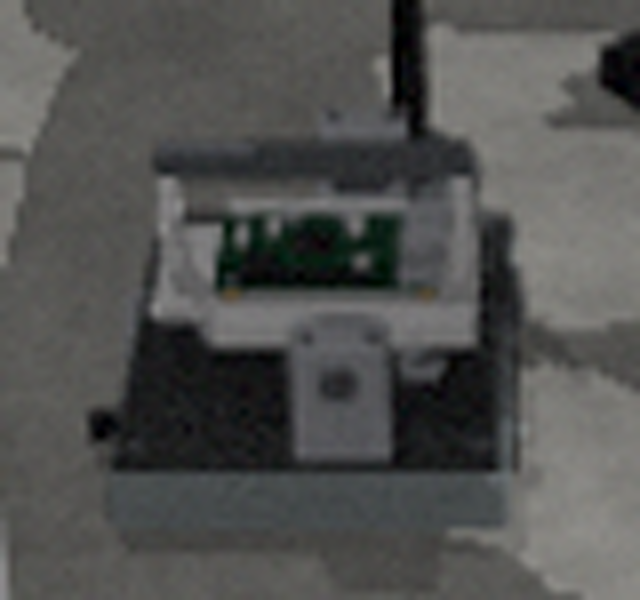

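View pics/sf.png

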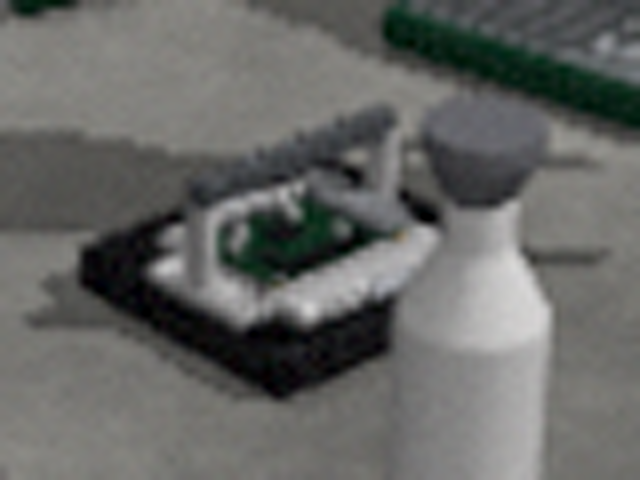

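```bash
cat > fit.py <<'E'
from h import *
from scipy.optimize import least_squares
def fit(obs,g):
    # obs: (p, model xyz, px)
    def f(v):
        c,s=np.cos(v[2]),np.sin(v[2]);r=[]
        for p,m,u in obs:
            X=[v[0]+c*m[0]-s*m[1],v[1]+s*m[0]+c*m[1],m[2]+(v[3] if len(v)>3 else 0)]
            r+=list(proj(p,X)-u)
        return np.array(r)
    q=least_squares(f,g,loss='soft_l1');r=f(q.x).reshape(-1,2)
    print(np.round(q.x[:2],4),np.round(np.degrees(q.x[2]),2),np.round(q.x[3:],4));print(np.round(r,1).tolist());return q.x
E
python3 - <<'E'
from fit import *
s=bot.camera("side");t=bot.camera("top")
def P(p,x0,y0,k,L): return [(p,np.array(m)/1000,np.array([x0+u/k,y0+v/k])) for m,(u,v) in L]
N=[((75,92,30),(97,280)),((75,-92,30),(517,130)),((-75,-92,30),(648,458)),((-75,92,30),(217,608))]
C=[((-62,48,62.5),(312,545)),((-62,-48,62.5),(540,460)),((38,48,62.5),(225,302)),((38,-48,62.5),(455,225))]
B=[((60,0,114.5),(318,180)),((-60,0,114.5),(422,483))]
S=[((75,92,30),(110,470)),((-75,92,30),(508,470))]
SB=[((60,0,108.5),(155,160)),((-60,0,108.5),(475,158))]
o=lambda L:P(t,195,120,7,L)
g=[.59,-.03,.36]
print("nest");fit(o(N),g);fit(P(s,190,155,8,S+SB),g)
print("carr");fit(o(C),g);fit(o(B),g);fit(o(N+C+B),g);fit(o(N+C+B)+P(s,190,155,8,S+SB),g)
fit(o(C)+o(B)+P(s,190,155,8,SB),g+[0])
F=[((-62,48,22),(435,503)),((-62,-48,22),(535,290)),((38,48,22),(203,380)),((38,-48,22),(315,170)),((62,30,22),(168,310)),((62,-30,22),(238,182))]
FB=[((60,0,74),(232,235)),((-60,0,74),(515,378))]
FS=[((60,0,68),(190,188)),((-60,0,68),(395,115))]
T=[((76,-68,22),(255,95)),((-76,-68,22),(593,280)),((-76,68,22),(435,578)),((76,68,22),(93,393))]
o=lambda L:P(t,310,165,7,L)
g=[.49,-.34,1.1]
print("fresh");fit(o(F),g);fit(o(FB),g);fit(o(F+FB),g);fit(P(s,255,130,8,FS),g);fit(o(F+FB)+P(s,255,130,8,FS),g+[0])
print("tray");fit(o(T),g)
def crop(p,x,y,w,h,k,name):
    c=p["frame"][y:y+h,x:x+w,::-1];cv2.imwrite('pics/'+name,cv2.resize(c,None,fx=k,fy=k,interpolation=cv2.INTER_CUBIC))
crop(t,70,120,110,140,4,'te.png');crop(s,150,150,110,170,3,'se.png')
E
```

```text
nest
[ 0.5886 -0.028 ] 21.9 []
[[-1.5, -0.9], [0.2, -1.8], [1.0, 0.6], [-0.1, 2.4]]
[ 0.5879 -0.0265] 22.27 []
[[-0.5, -0.1], [0.5, -0.2], [0.3, 0.0], [-0.3, 0.2]]
carr
[ 0.5874 -0.0292] 21.01 []
[[-0.4, -0.1], [0.7, 0.2], [-0.3, 0.2], [0.2, -0.4]]
[ 0.585 -0.028] 19.92 []
[[0.0, 0.1], [-0.0, -0.1]]
[ 0.587  -0.0285] 21.34 []
[[-1.2, -0.7], [0.8, -1.0], [1.1, 1.6], [-0.3, 2.8], [-0.5, 0.2], [0.6, 0.2], [-0.6, 0.5], [-0.2, -0.3], [-0.3, -0.4], [0.7, -1.0]]
[ 0.5872 -0.0282] 21.43 []
[[-1.3, -0.7], [0.6, -1.2], [1.0, 1.4], [-0.3, 2.7], [-0.6, 0.1], [0.5, 0.1], [-0.7, 0.4], [-0.3, -0.4], [-0.4, -0.5], [0.7, -1.2], [-0.5, -0.5], [0.5, -0.2], [0.8, -0.3], [0.2, 0.1]]
[ 0.5873 -0.0286] 20.85 [-0.0011]
[[-0.7, 0.0], [0.4, 0.4], [-0.5, 0.3], [-0.0, -0.2], [-0.1, -0.5], [0.6, -1.0], [0.9, -0.2], [0.2, 0.5]]
fresh
[ 0.49   -0.3382] 62.67 []
[[-0.7, -0.1], [0.2, -0.1], [0.2, 0.1], [-0.3, -0.0], [0.4, 0.3], [0.1, -0.2]]
[ 0.489  -0.3366] 64.08 []
[[-0.1, -0.1], [0.1, 0.1]]
[ 0.4898 -0.3378] 62.9 []
[[-0.7, -0.0], [0.1, -0.1], [0.1, 0.3], [-0.6, 0.0], [0.2, 0.4], [-0.1, -0.1], [0.5, -0.8], [0.4, 0.2]]
[ 0.4929 -0.3423] 58.8 []
[[0.0, -0.1], [-0.0, 0.1]]
[ 0.4896 -0.337 ] 62.66 [0.003]
[[-0.8, 0.0], [0.1, -0.1], [-0.0, 0.2], [-0.5, -0.1], [0.2, 0.3], [-0.1, -0.3], [0.5, -0.9], [0.4, 0.2], [1.2, 0.4], [-0.3, -0.3]]
tray
[ 0.4842 -0.3382] 61.88 []
[[-0.2, -0.1], [-0.3, 0.0], [0.2, 0.4], [0.2, -0.4]]
```

View pics/te.png

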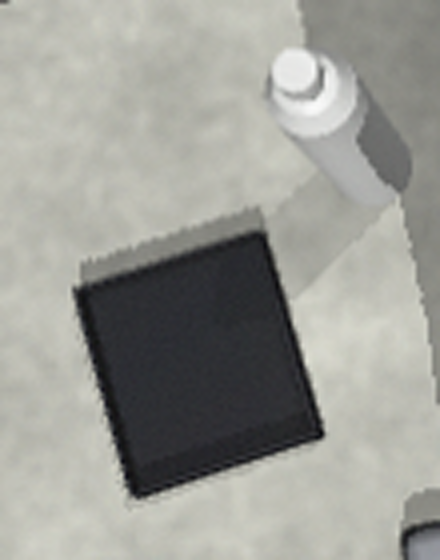

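View pics/se.png

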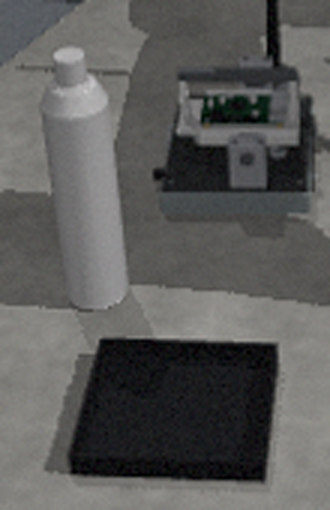

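```bash
cat >> h.py <<'E'
from scipy.spatial.transform import Rotation as Ro
def Rt(rpy): return Ro.from_euler('xyz',rpy,degrees=True)
def go(x,y,z,yaw,frm=None):
    """rows from current (measured) pose to carrier-like pose; yaw deg of bar direction"""
    o=bot.get_obs(); R=Rt(o["tcp_rot"]).as_matrix()
    for k in (0,180):
        th=np.radians(yaw+k); ty=np.array([-np.sin(th),np.cos(th),0]); tx=np.array([0,0,-1.])
        Rg=np.column_stack([tx,ty,np.cross(tx,ty)])
        rv=Ro.from_matrix(R.T@Rg).as_rotvec(degrees=True)
        d=R.T@(np.array([x,y,z])-o["ee_pos"])
        print("turn",np.round(rv,2),"shift",np.round(d,4))
def st():
    o=bot.get_obs();R=Rt(o["tcp_rot"]).as_matrix();ty=R[:,1]
    print("t",round(o["time"],2),"pos",np.round(o["ee_pos"],4),"tilt x",np.round(R[:,0],4),"jawyaw",round(float(np.degrees(np.arctan2(ty[1],ty[0]))),2),"F",np.round(o["wrist_force"],1),"T",np.round(o["torque"],2),"open",round(o["opening"],4),"q",np.round(o["q"],1))
E
python3 - <<'E'
from fit import *
st()
s=bot.camera("side");t=bot.camera("top")
def P(p,x0,y0,k,L): return [(p,np.array(m)/1000,np.array([x0+u/k,y0+v/k])) for m,(u,v) in L]
T=[((76,68,22),(75,290)),((76,-68,22),(263,232)),((-76,-68,22),(322,435)),((-76,68,22),(135,497))]
TS=[((76,68,22),(70,458)),((76,-68,22),(100,338)),((-76,-68,22),(278,345)),((-76,68,22),(268,468))]
g=[.485,.327,.3]
fit(P(t,70,120,4,T),g);fit(P(s,150,150,3,TS),g);fit(P(t,70,120,4,T)+P(s,150,150,3,TS),g+[0.])
go(.35,-.25,.35,21.2);go(.5872,-.0285,.35,21.2)
E
```

```text
t 4.7 pos [ 0.1408 -0.5317  0.2503] tilt x [-0.  0. -1.] jawyaw -75.17 F [-0.3  1.1 -0.9] T [0.01 0.03 0.05] open 0.0855 q [-75.2   5.   10.1  95.1  -0.   90. ]
[0.4749 0.3226] 19.68 []
[[0.1, -0.1], [-0.1, -0.7], [0.5, 0.3], [-0.4, 0.4]]
[0.4742 0.3281] 20.17 []
[[-0.4, 0.4], [0.4, 0.6], [0.4, -0.2], [-0.3, -0.9]]
[0.476  0.3241] 19.88 [-0.0044]
[[0.0, -0.1], [-0.4, -0.9], [0.3, -0.1], [-0.3, 0.1], [-0.0, 0.2], [0.9, 0.7], [0.6, 0.1], [-0.4, -0.8]]
turn [ 1.7363e+02 -1.0000e-02 -0.0000e+00] shift [-0.0997 -0.2188 -0.2744]
turn [-6.37  0.   -0.  ] shift [-0.0997 -0.2188 -0.2744]
turn [ 1.7363e+02 -1.0000e-02 -0.0000e+00] shift [-0.0997 -0.3722 -0.5604]
turn [-6.37  0.   -0.  ] shift [-0.0997 -0.3722 -0.5604]
```

```bash
python3 -m handwheel '[[0,0,0,-0.03,-0.01,-0.015,-1],[0,0,0,-0.06,-0.03,-0.04,-1],[0,0,0,-0.09,-0.06,-0.08,-1],[0,0,0,-0.1,-0.1,-0.125,-1],[0,0,0,-0.1,-0.14,-0.17,-1],[0,0,0,-0.1,-0.18,-0.22,-1],[0,0,0,-0.1,-0.21,-0.26,-1],[0,0,0,-0.1,-0.22,-0.275,-1],[0,0,0,-0.1,-0.22,-0.275,-1]]' 40
python3 - <<'E'
from h import *
st();go(.5872,-.0285,.35,21.2)
E
```

```text
time: 5.92
ee_pos: [0.3509, -0.2477, 0.3504]
tcp_rot: [129.9, 90.0, -35.1]
wrist_force: [-0.4, -0.1, -0.6]
opening: 0.0853
t 5.92 pos [ 0.3509 -0.2477  0.3504] tilt x [ 2.e-04 -2.e-04 -1.e+00] jawyaw -75.02 F [-0.4 -0.1 -0.6] T [0.07 0.03 0.01] open 0.0853 q [-35.2  -7.8   9.  106.8   0.  129.8]
turn [ 1.7378e+02 -2.0000e-02  1.0000e-02] shift [ 0.0004 -0.1507 -0.2849]
turn [-6.22 -0.01 -0.01] shift [ 0.0004 -0.1507 -0.2849]
```

```bash
python3 -m handwheel '[[-2,0,0,0,-0.01,-0.02,-1],[-4,0,0,0,-0.03,-0.06,-1],[-6.2,0,0,0,-0.055,-0.105,-1],[-6.2,0,0,0,-0.08,-0.15,-1],[-6.2,0,0,0,-0.105,-0.2,-1],[-6.2,0,0,0.02,-0.13,-0.245,-1],[-6.2,0,0,0.06,-0.145,-0.275,-1],[-6.2,0,0,0.11,-0.151,-0.285,-1],[-6.2,0,0,0.15,-0.151,-0.285,-1],[-6.2,0,0,0.17,-0.151,-0.285,-1],[-6.2,0,0,0.17,-0.151,-0.285,-1]]'
python3 - <<'E'
from h import *
st();go(.5872,-.0285,.1085,21.2)
s=bot.camera("side");t=bot.camera("top")
def crop(p,x,y,w,h,k,name):
    c=p["frame"][y:y+h,x:x+w,::-1];cv2.imwrite('pics/'+name,cv2.resize(c,None,fx=k,fy=k,interpolation=cv2.INTER_CUBIC))
crop(s,180,90,100,130,4,'s1.png')
crop(t,190,90,130,130,4,'t1.png')
E
```

```text
time: 7.3
ee_pos: [0.5863, -0.0308, 0.1786]
tcp_rot: [-21.4, 89.8, 179.6]
wrist_force: [-0.9, 0.6, -0.2]
opening: 0.0858
t 7.3 pos [ 0.5863 -0.0308  0.1786] tilt x [-0.0032  0.     -1.    ] jawyaw -69.03 F [-0.9  0.6 -0.2] T [-0.   -0.02 -0.02] open 0.0858 q [ -3.    9.4   7.   87.8  -0.  156. ]
turn [ 1.7977e+02  1.1000e-01 -2.7000e-01] shift [ 0.0701 -0.0017 -0.0019]
turn [-0.23  0.17  0.07] shift [ 0.0701 -0.0017 -0.0019]
```

View pics/s1.png

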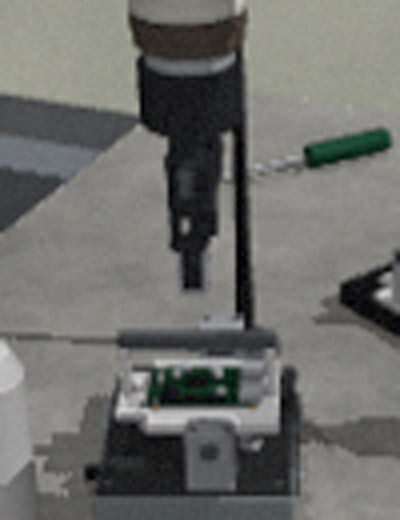

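View pics/t1.png

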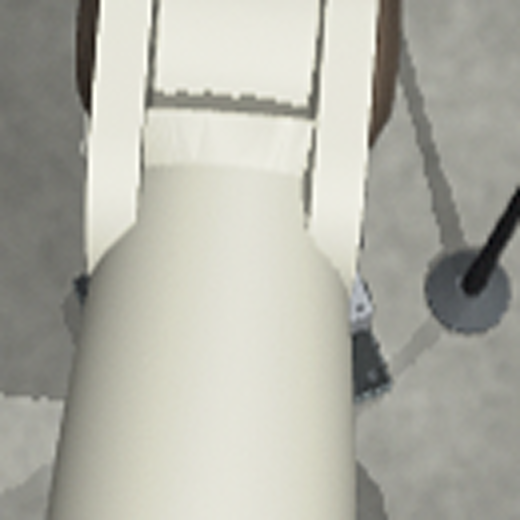

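```bash
python3 -m handwheel '[[-0.2,0,0,0.02,-0.0015,-0.0015,-1],[-0.2,0,0,0.045,-0.0015,-0.0015,-1],[-0.2,0,0,0.062,-0.0015,-0.0015,-1],[-0.2,0,0,0.07,-0.0015,-0.0015,-1],[-0.2,0,0,0.07,-0.0015,-0.0015,-0.5],[-0.2,0,0,0.07,-0.0015,-0.0015,0],[-0.2,0,0,0.07,-0.0015,-0.0015,0.2]]' 20
python3 - <<'E'
from h import *
st()
s=bot.camera("side")
def crop(p,x,y,w,h,k,name):
    c=p["frame"][y:y+h,x:x+w,::-1];cv2.imwrite('pics/'+name,cv2.resize(c,None,fx=k,fy=k,interpolation=cv2.INTER_CUBIC))
crop(s,180,120,90,110,5,'s2.png')
E
```

```text
time: 8.28
ee_pos: [0.5884, -0.0278, 0.1111]
tcp_rot: [153.6, 89.9, -5.2]
wrist_force: [-0.3, 0.7, -0.3]
opening: 0.0349
t 8.28 pos [ 0.5884 -0.0278  0.1111] tilt x [ 1.2e-03 -1.0e-04 -1.0e+00] jawyaw -68.77 F [-0.3  0.7 -0.3] T [ 0.03 -0.03  0.  ] open 0.0349 q [ -2.7   9.8  -0.   80.1  -0.  156.1]
```

View pics/s2.png

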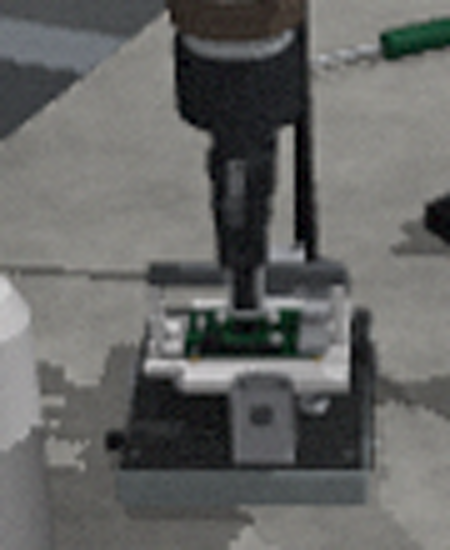

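```bash
python3 -m handwheel '[[0,0,0,0.002,0,0,0.5],[0,0,0,0.002,0,0,0.7],[0,0,0,0.002,0,0,1],[0,0,0,0.002,0,0,1],[0,0,0,0.002,0,0,1]]' 20
python3 - <<'E'
from h import *
st()
E
```

```text
time: 8.95
ee_pos: [0.5881, -0.0281, 0.1084]
tcp_rot: [95.2, 90.0, -63.6]
wrist_force: [1.1, -3.8, -0.5]
opening: 0.0118
t 8.95 pos [ 0.5881 -0.0281  0.1084] tilt x [ 3.e-04 -5.e-04 -1.e+00] jawyaw -68.78 F [ 1.1 -3.8 -0.5] T [-0.82 -0.23  0.22] open 0.0118 q [ -2.7   9.8  -0.3  79.9  -0.  156.1]
```

```bash
python3 -m handwheel '[[0,0,0,0,0.0007,0,1],[0,0,0,0,0.0007,0,1],[0,0,0,0,0.0007,0,1]]' 60
python3 - <<'E'
from h import *
st()
E
python3 -m handwheel '[[-0.3,0,0,0,0,0,1],[-0.3,0,0,0,0,0,1],[-0.3,0,0,0,0,0,1]]' 60
python3 - <<'E'
from h import *
st()
E
```

```text
time: 9.32
ee_pos: [0.5883, -0.0283, 0.1084]
tcp_rot: [-145.7, 90.0, 55.5]
wrist_force: [-0.4, -1.2, 2.0]
opening: 0.0106
t 9.32 pos [ 0.5883 -0.0283  0.1084] tilt x [ 2.e-04  2.e-04 -1.e+00] jawyaw -68.76 F [-0.4 -1.2  2. ] T [-0.26  0.    0.17] open 0.0106 q [ -2.8   9.8  -0.2  79.9   0.  156. ]
time: 9.7
ee_pos: [0.5883, -0.0283, 0.1084]
tcp_rot: [-146.2, 90.0, 55.3]
wrist_force: [-0.1, 0.8, 4.2]
opening: 0.0106
t 9.7 pos [ 0.5883 -0.0283  0.1084] tilt x [ 2.e-04  2.e-04 -1.e+00] jawyaw -68.47 F [-0.1  0.8  4.2] T [-0.12  0.05  0.06] open 0.0106 q [ -2.8   9.8  -0.2  79.9   0.  155.7]
```

```bash
python3 -m handwheel '[[0,0,0,-0.003,0,0,1],[0,0,0,-0.006,0,0,1],[0,0,0,-0.01,0,0,1],[0,0,0,-0.015,0,0,1],[0,0,0,-0.02,0,0,1],[0,0,0,-0.03,0,0,1],[0,0,0,-0.045,0,0,1],[0,0,0,-0.06,0,0,1],[0,0,0,-0.06,0,0,1]]'
python3 - <<'E'
from h import *
st()
s=bot.camera("side")
def crop(p,x,y,w,h,k,name):
    c=p["frame"][y:y+h,x:x+w,::-1];cv2.imwrite('pics/'+name,cv2.resize(c,None,fx=k,fy=k,interpolation=cv2.INTER_CUBIC))
crop(s,180,110,90,120,5,'s3.png')
E
```

```text
time: 10.82
ee_pos: [0.5891, -0.0285, 0.1703]
tcp_rot: [155.9, 89.8, -2.6]
wrist_force: [0.6, -0.6, -5.5]
opening: 0.0106
t 10.82 pos [ 0.5891 -0.0285  0.1703] tilt x [ 3.e-03 -1.e-04 -1.e+00] jawyaw -68.47 F [ 0.6 -0.6 -5.5] T [ 0.04 -0.02 -0.02] open 0.0106 q [ -2.8   9.4   6.1  86.5   0.  155.7]
```

View pics/s3.png

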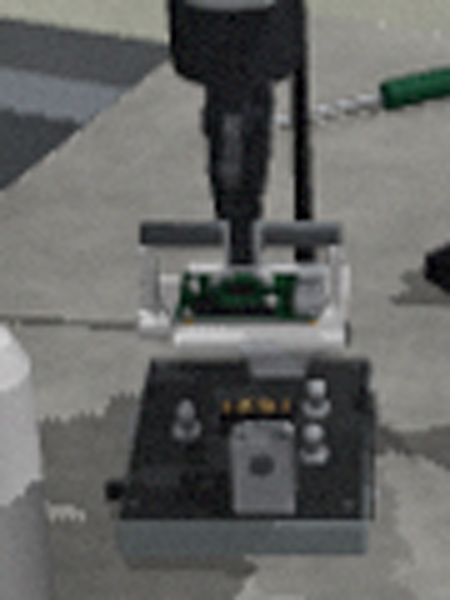

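```bash
python3 -m handwheel '[[0,0,0,-0.02,0,0,1],[0,0,0,-0.05,0,0,1],[0,0,0,-0.09,0,0,1],[0,0,0,-0.13,-0.002,0,1],[0,0,0,-0.165,-0.008,0.002,1],[-3,0,0,-0.185,-0.02,0.004,1],[-8,0,0,-0.19,-0.04,0.008,1],[-15,0,0,-0.19,-0.064,0.012,1],[-24,0,0,-0.19,-0.088,0.017,1],[-33,0,0,-0.19,-0.112,0.022,1],[-42,0,0,-0.19,-0.136,0.027,1],[-51,0,0,-0.19,-0.16,0.032,1],[-60,0,0,-0.19,-0.18,0.036,1],[-69,0,0,-0.19,-0.198,0.034,1],[-78,0,0,-0.19,-0.215,0.03,1],[-87,0,0,-0.19,-0.232,0.024,1],[-96,0,0,-0.19,-0.249,0.018,1],[-105,0,0,-0.19,-0.266,0.012,1],[-114,0,0,-0.19,-0.283,0.006,1],[-123,0,0,-0.19,-0.3,0,1]]'
python3 - <<'E'
from h import *
st();go(.476,.324,.2,19.8)
E
```

```text
time: 13.38
ee_pos: [0.4781, 0.2512, 0.3577]
tcp_rot: [-116.1, 89.9, -151.3]
wrist_force: [0.2, -0.2, -5.7]
opening: 0.0111
t 13.38 pos [0.4781 0.2512 0.3577] tilt x [-8.e-04 -5.e-04 -1.e+00] jawyaw 54.83 F [ 0.2 -0.2 -5.7] T [ 0.01  0.04 -0.01] open 0.0111 q [ 27.7   7.8  25.5 107.7  -0.   62.9]
turn [-5.497e+01 -5.000e-02  3.000e-02] shift [ 0.1576  0.0584 -0.0436]
turn [1.2503e+02 4.0000e-02 5.0000e-02] shift [ 0.1576  0.0584 -0.0436]
```

```bash
python3 -m handwheel '[[-8,0,0,0,0.008,-0.006,1],[-17,0,0,0,0.018,-0.013,1],[-26,0,0,0,0.028,-0.021,1],[-35,0,0,0.01,0.038,-0.028,1],[-44,0,0,0.03,0.048,-0.036,1],[-51,0,0,0.06,0.055,-0.042,1],[-55,0,0,0.1,0.0584,-0.0436,1],[-55,0,0,0.14,0.0584,-0.0436,1],[-55,0,0,0.18,0.0584,-0.0436,1],[-55,0,0,0.21,0.0584,-0.0436,1],[-55,0,0,0.23,0.0584,-0.0436,1],[-55,0,0,0.235,0.0584,-0.0436,1],[-55,0,0,0.235,0.0584,-0.0436,1]]'
python3 - <<'E'
from h import *
st();go(.476,.324,.068,19.8)
s=bot.camera("side");t=bot.camera("top")
def crop(p,x,y,w,h,k,name):
    c=p["frame"][y:y+h,x:x+w,::-1];cv2.imwrite('pics/'+name,cv2.resize(c,None,fx=k,fy=k,interpolation=cv2.INTER_CUBIC))
crop(s,150,200,110,130,5,'s4.png')
crop(t,70,140,110,120,5,'t4.png')
E
```

```text
time: 15.0
ee_pos: [0.4765, 0.3235, 0.1234]
tcp_rot: [-170.7, 90.0, -151.2]
wrist_force: [0.6, 0.4, -5.4]
opening: 0.0108
t 15.0 pos [0.4765 0.3235 0.1234] tilt x [-3.e-04 -1.e-04 -1.e+00] jawyaw 109.53 F [ 0.6  0.4 -5.4] T [-0.02  0.05 -0.02] open 0.0108 q [34.2  7.9 -0.8 81.4  0.  14.6]
turn [-0.27 -0.02  0.  ] shift [ 0.0554  0.0007 -0.0003]
turn [1.7973e+02 0.0000e+00 3.0000e-02] shift [ 0.0554  0.0007 -0.0003]
```

View pics/s4.png

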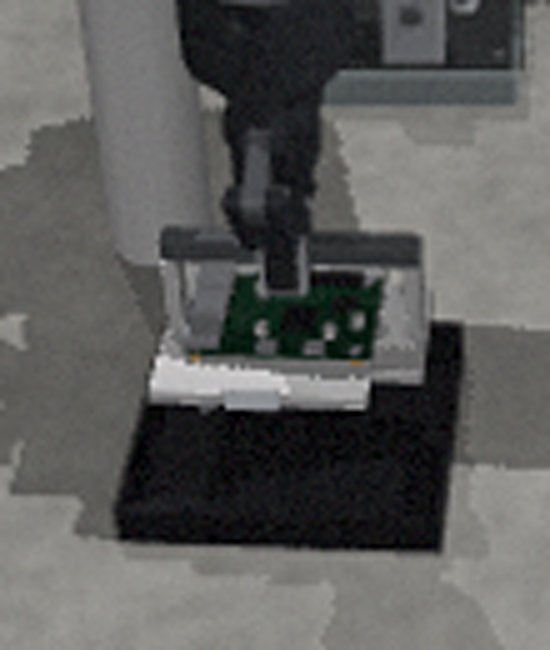

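View pics/t4.png

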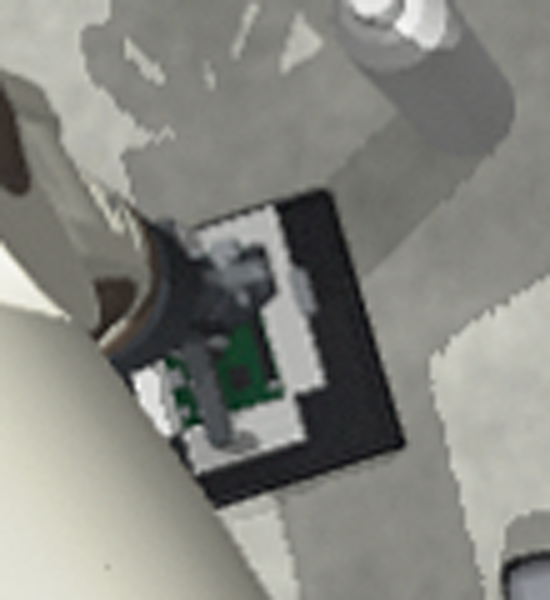

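Run:
```python
from h import *
t=bot.camera("top");s=bot.camera("side")
def f(p,x0,y0,k,x,y,yaw,m):
    a=np.radians(yaw);m=np.array(m)/1000
    X=[x+np.cos(a)*m[0]-np.sin(a)*m[1],y+np.sin(a)*m[0]+np.cos(a)*m[1],m[2]]
    return np.round((proj(p,X)-[x0,y0])*k)
for m in((38,48,77.4),(62,30,77.4),(-62,48,77.4)): print(m,f(t,70,140,5,.4765,.3235,199.5,m),f(s,150,200,5,.4765,.3235,199.5,m))
for m in((-76,-68,22),(76,-68,22),(76,68,22),(-76,68,22)): print(m,f(t,70,140,5,.476,.324,19.8,m),f(s,150,200,5,.476,.324,19.8,m))
```

```text
(38, 48, 77.4) [324. 377.] [383. 258.]
(62, 30, 77.4) [304. 431.] [428. 284.]
(-62, 48, 77.4) [273. 199.] [181. 251.]
(-76, -68, 22) [403. 443.] [466. 319.]
(76, -68, 22) [325. 184.] [171. 310.]
(76, 68, 22) [ 92. 260.] [115. 507.]
(-76, 68, 22) [165. 521.] [444. 519.]
```

```bash
python3 -m handwheel '[[-0.2,0,0,0.01,0,0,1],[-0.2,0,0,0.022,0,0,1],[-0.2,0,0,0.034,0,0,1],[-0.2,0,0,0.043,0,0,1],[-0.2,0,0,0.049,0,0,1],[-0.2,0,0,0.052,0,0,1],[-0.2,0,0,0.054,0,0,1],[-0.2,0,0,0.0555,0,0,1],[-0.2,0,0,0.0555,0,0,1]]'
python3 - <<'E'
from h import *
st()
E
```

```text
time: 16.32
ee_pos: [0.4767, 0.3238, 0.0685]
tcp_rot: [30.0, 89.9, 49.7]
wrist_force: [-2.2, 0.9, -0.2]
opening: 0.0104
t 16.32 pos [0.4767 0.3238 0.0685] tilt x [ 6.e-04  8.e-04 -1.e+00] jawyaw 109.74 F [-2.2  0.9 -0.2] T [ 0.11  0.38 -0.  ] open 0.0104 q [34.2  8.9 -5.8 75.3  0.  14.4]
```

```bash
python3 -m handwheel '[[0,0,0,0.0005,0,0,0.7],[0,0,0,0.0005,0,0,0.3],[0,0,0,0.0005,0,0,0],[0,0,0,0.0005,0,0,-0.3],[0,0,0,-0.01,0,0,-0.5],[0,0,0,-0.03,0,0,-0.5],[0,0,0,-0.07,0,0,-0.5],[0,0,0,-0.12,0,0,-0.5],[0,0,0,-0.17,0,0,-0.5],[0,0,0,-0.22,0,0,-0.5],[0,0,0,-0.26,0,0,-0.5],[0,0,0,-0.28,0,0,-0.5],[0,0,0,-0.28,0,0,-0.5]]'
python3 - <<'E'
from h import *
st();go(.4897,-.3375,.36,62.7)
s=bot.camera("side");t=bot.camera("top")
def crop(p,x,y,w,h,k,name):
    c=p["frame"][y:y+h,x:x+w,::-1];cv2.imwrite('pics/'+name,cv2.resize(c,None,fx=k,fy=k,interpolation=cv2.INTER_CUBIC))
crop(s,150,200,110,130,4,'s5.png')
crop(s,190,155,80,75,8,'sn5.png')
E
```

```text
time: 17.95
ee_pos: [0.4768, 0.3237, 0.3498]
tcp_rot: [13.7, 89.8, 33.4]
wrist_force: [1.1, 1.1, -0.9]
opening: 0.0644
t 17.95 pos [0.4768 0.3237 0.3498] tilt x [ 0.0028  0.0018 -1.    ] jawyaw 109.73 F [ 1.1  1.1 -0.9] T [-0.01  0.03 -0.03] open 0.0644 q [ 34.2  12.5  29.9 107.2  -0.   14.4]
turn [-4.297e+01  1.900e-01  3.000e-02] shift [-0.0114 -0.6267 -0.2111]
turn [ 1.3703e+02  3.0000e-02 -2.4000e-01] shift [-0.0114 -0.6267 -0.2111]
```

View pics/s5.png

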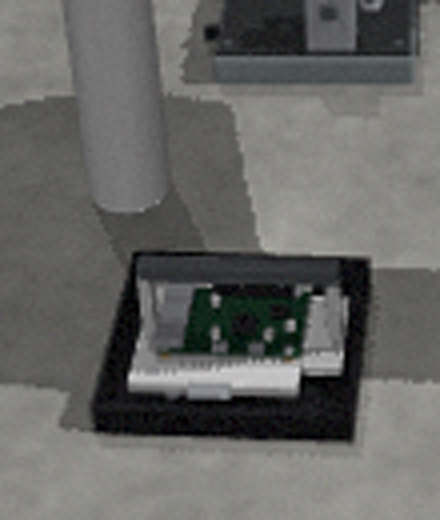

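View pics/sn5.png

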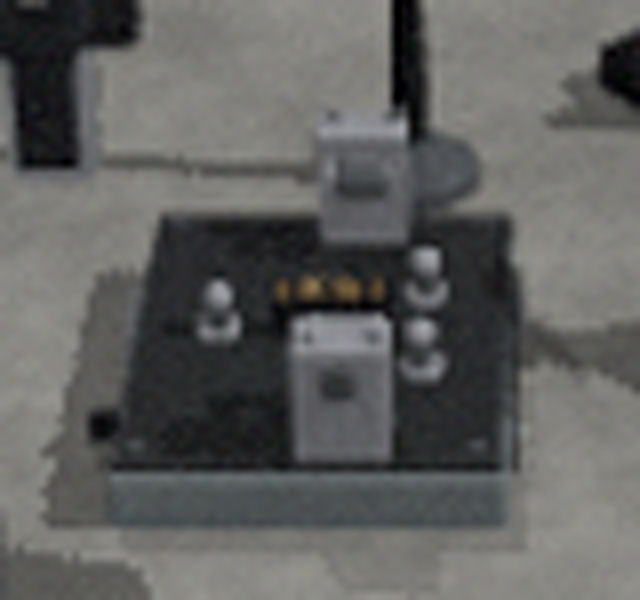

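```bash
python3 -m handwheel '[[4,0,0,-0.01,-0.015,-0.005,-0.5],[11,0,0,-0.011,-0.045,-0.015,-0.5],[19,0,0,-0.011,-0.084,-0.028,-0.5],[28,0,0,-0.011,-0.126,-0.042,-0.5],[37,0,0,-0.011,-0.168,-0.056,-0.5],[46,0,0,-0.011,-0.21,-0.07,-0.5],[55,0,0,-0.011,-0.252,-0.085,-0.5],[64,0,0,-0.011,-0.294,-0.099,-0.5],[73,0,0,-0.011,-0.336,-0.113,-0.5],[82,0,0,-0.011,-0.378,-0.127,-0.5],[91,0,0,-0.011,-0.42,-0.141,-0.5],[100,0,0,-0.011,-0.462,-0.155,-0.5],[109,0,0,-0.011,-0.504,-0.17,-0.5],[118,0,0,-0.011,-0.546,-0.184,-0.5],[126,0,0,-0.011,-0.58,-0.195,-0.5],[132,0,0,0.02,-0.606,-0.204,-0.5],[137,0,0,0.06,-0.622,-0.21,-0.5],[137,0,0,0.11,-0.627,-0.211,-0.5],[137,0,0,0.16,-0.627,-0.211,-0.5],[137,0,0,0.19,-0.627,-0.211,-0.5]]'
python3 - <<'E'
from h import *
st();go(.4897,-.3375,.068,62.7)
E
```

```text
time: 20.55
ee_pos: [0.4879, -0.337, 0.1533]
tcp_rot: [-97.2, 89.7, 145.5]
wrist_force: [-0.2, 0.0, 1.1]
opening: 0.0641
t 20.55 pos [ 0.4879 -0.337   0.1533] tilt x [-0.0041  0.0028 -1.    ] jawyaw -27.29 F [-0.2  0.   1.1] T [ 0.01 -0.05  0.01] open 0.0641 q [-34.6  10.3   5.2  85.2  -0.   82.7]
turn [-1.7999e+02 -4.4000e-01 -6.0000e-02] shift [ 0.0853  0.0022 -0.0003]
turn [ 0.01 -0.04  0.28] shift [ 0.0853  0.0022 -0.0003]
```

```bash
python3 -m handwheel '[[0,0,0,0.02,0.001,0,-0.7],[0,0,0,0.035,0.001,0,-0.7],[0,0,0,0.04,0.001,0,-0.7],[0,0,0,0.04,0.001,0,-0.7]]'
python3 - <<'E'
from h import *
st();go(.4897,-.3375,.068,62.7)
s=bot.camera("side");t=bot.camera("top")
def crop(p,x,y,w,h,k,name):
    c=p["frame"][y:y+h,x:x+w,::-1];cv2.imwrite('pics/'+name,cv2.resize(c,None,fx=k,fy=k,interpolation=cv2.INTER_CUBIC))
crop(s,255,100,80,90,6,'s6.png')
crop(t,310,165,100,85,7,'t6.png')
E
```

```text
time: 21.05
ee_pos: [0.4904, -0.3384, 0.1179]
tcp_rot: [-36.5, 90.0, -153.8]
wrist_force: [0.5, 0.2, 0.6]
opening: 0.0725
t 21.05 pos [ 0.4904 -0.3384  0.1179] tilt x [-0. -0. -1.] jawyaw -27.27 F [0.5 0.2 0.6] T [-0.03 -0.01  0.  ] open 0.0725 q [-34.6  10.7   1.8  81.1  -0.   82.7]
turn [-179.97   -0.      0.  ] shift [ 0.0499 -0.0011 -0.0004]
turn [0.03 0.   0.  ] shift [ 0.0499 -0.0011 -0.0004]
```

View pics/s6.png

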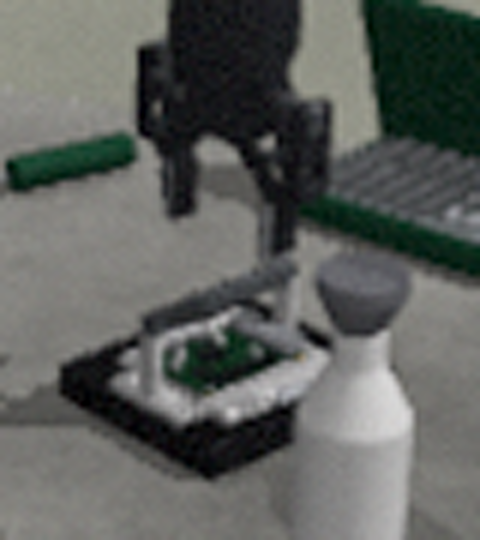

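View pics/t6.png

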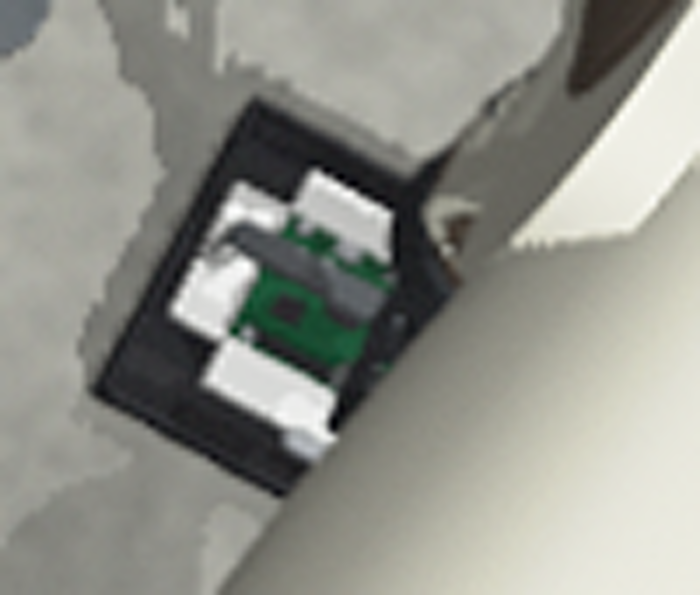

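```bash
python3 -m handwheel '[[0,0,0,0.015,-0.0008,0,-0.5],[0,0,0,0.03,-0.0008,0,-0.4],[0,0,0,0.042,-0.0008,0,-0.2],[0,0,0,0.05,-0.0008,0,0],[0,0,0,0.05,-0.0008,0,0.2],[0,0,0,0.05,-0.0008,0,0.4]]' 20
python3 - <<'E'
from h import *
st()
s=bot.camera("side")
def crop(p,x,y,w,h,k,name):
    c=p["frame"][y:y+h,x:x+w,::-1];cv2.imwrite('pics/'+name,cv2.resize(c,None,fx=k,fy=k,interpolation=cv2.INTER_CUBIC))
crop(s,260,110,70,80,7,'s7.png')
E
```

```text
time: 21.9
ee_pos: [0.49, -0.3382, 0.0682]
tcp_rot: [83.5, 90.0, -33.8]
wrist_force: [0.3, 0.2, -0.1]
opening: 0.026
t 21.9 pos [ 0.49   -0.3382  0.0682] tilt x [ 5.e-04 -4.e-04 -1.e+00] jawyaw -27.27 F [ 0.3  0.2 -0.1] T [ 0.03  0.02 -0.01] open 0.026 q [-34.6  11.5  -2.8  75.7   0.   82.7]
```

View pics/s7.png

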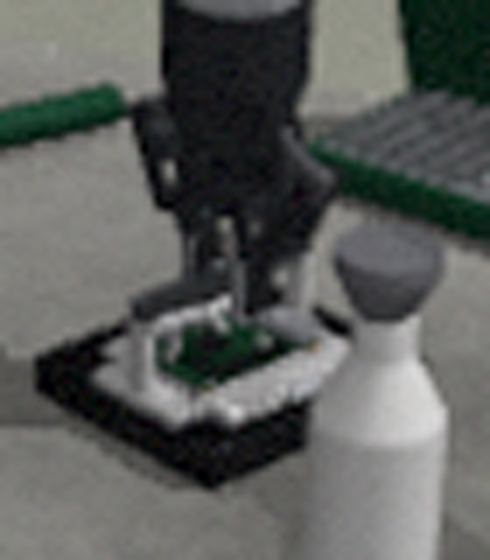

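```bash
python3 -m handwheel '[[0,0,0,0,0,0,0.6],[0,0,0,0,0,0,0.8],[0,0,0,0,0,0,1],[0,0,0,0,0,0,1],[0,0,0,0,0,0,1]]' 20
python3 - <<'E'
from h import *
st()
E
python3 -m handwheel '[[0,0,0,0,0,0,1],[0,0,0,0,0,0,1]]' 60
python3 - <<'E'
from h import *
st()
E
```

```text
time: 22.58
ee_pos: [0.4901, -0.3382, 0.0682]
tcp_rot: [85.0, 89.9, -32.3]
wrist_force: [2.7, -0.7, 2.0]
opening: 0.0116
t 22.57 pos [ 0.4901 -0.3382  0.0682] tilt x [ 8.e-04 -5.e-04 -1.e+00] jawyaw -27.27 F [ 2.7 -0.7  2. ] T [-0.29 -0.44  0.03] open 0.0116 q [-34.6  11.5  -2.9  75.6   0.   82.7]
time: 22.82
ee_pos: [0.4901, -0.3382, 0.0682]
tcp_rot: [84.1, 89.9, -33.2]
wrist_force: [3.1, -2.2, 5.4]
opening: 0.0107
t 22.82 pos [ 0.4901 -0.3382  0.0682] tilt x [ 9.e-04 -6.e-04 -1.e+00] jawyaw -27.27 F [ 3.1 -2.2  5.4] T [-0.28 -0.55 -0.06] open 0.0107 q [-34.6  11.5  -2.9  75.6   0.   82.7]
```

```bash
python3 -m handwheel '[[0,0,0,-0.004,0,0,1],[0,0,0,-0.012,0,0,1],[0,0,0,-0.03,0,0,1],[0,0,0,-0.06,0,0,1],[0,0,0,-0.1,0,0,1],[0,0,0,-0.14,0,0,1],[0,0,0,-0.18,0,0,1],[0,0,0,-0.22,0,0,1],[0,0,0,-0.26,0,0,1],[0,0,0,-0.285,0,0,1],[0,0,0,-0.295,-0.005,-0.01,1],[0,0,0,-0.295,-0.015,-0.025,1],[3,0,0,-0.295,-0.03,-0.05,1],[7,0,0,-0.295,-0.047,-0.079,1],[12,0,0,-0.295,-0.064,-0.108,1],[18,0,0,-0.295,-0.078,-0.136,1],[24,0,0,-0.295,-0.075,-0.165,1],[30,0,0,-0.295,-0.071,-0.195,1],[36,0,0,-0.295,-0.067,-0.225,1],[41.2,0,0,-0.295,-0.063,-0.25,1]]'
python3 - <<'E'
from h import *
st();go(.5883,-.0283,.36,21.53)
E
```

```text
time: 25.32
ee_pos: [0.5483, -0.0852, 0.3624]
tcp_rot: [-41.7, 89.9, 159.6]
wrist_force: [0.6, -0.1, -4.2]
opening: 0.0109
t 25.32 pos [ 0.5483 -0.0852  0.3624] tilt x [-9.e-04  3.e-04 -1.e+00] jawyaw -68.61 F [ 0.6 -0.1 -4.2] T [ 0.02 -0.03 -0.05] open 0.0109 q [ -8.8  10.3  28.8 108.6   0.  149.8]
turn [ 1.7986e+02  6.0000e-02 -7.0000e-02] shift [ 0.0024 -0.0384 -0.058 ]
turn [-0.14  0.04  0.04] shift [ 0.0024 -0.0384 -0.058 ]
```

```bash
python3 -m handwheel '[[-0.2,0,0,0,-0.012,-0.018,1],[-0.2,0,0,0.005,-0.024,-0.036,1],[-0.2,0,0,0.02,-0.034,-0.051,1],[-0.2,0,0,0.05,-0.0384,-0.058,1],[-0.2,0,0,0.09,-0.0384,-0.058,1],[-0.2,0,0,0.13,-0.0384,-0.058,1],[-0.2,0,0,0.16,-0.0384,-0.058,1],[-0.2,0,0,0.185,-0.0384,-0.058,1],[-0.2,0,0,0.192,-0.0384,-0.058,1],[-0.2,0,0,0.192,-0.0384,-0.058,1],[-0.2,0,0,0.192,-0.0384,-0.058,1]]'
python3 - <<'E'
from h import *
st();go(.5883,-.0283,.1084,21.6)
s=bot.camera("side");
def crop(p,x,y,w,h,k,name):
    c=p["frame"][y:y+h,x:x+w,::-1];cv2.imwrite('pics/'+name,cv2.resize(c,None,fx=k,fy=k,interpolation=cv2.INTER_CUBIC))
crop(s,180,110,90,120,5,'s8.png')
E
```

```text
time: 26.7
ee_pos: [0.5887, -0.0299, 0.172]
tcp_rot: [156.0, 89.9, -2.2]
wrist_force: [0.0, -0.4, -4.0]
opening: 0.011
t 26.7 pos [ 0.5887 -0.0299  0.172 ] tilt x [ 1.7e-03 -1.0e-04 -1.0e+00] jawyaw -68.27 F [ 0.  -0.4 -4. ] T [ 0.04 -0.02 -0.  ] open 0.011 q [ -2.9   9.4   6.3  86.8   0.  155.4]
turn [-1.7987e+02  6.0000e-02 -1.4000e-01] shift [ 0.0636 -0.0017 -0.0001]
turn [ 0.13 -0.09 -0.04] shift [ 0.0636 -0.0017 -0.0001]
```

View pics/s8.png

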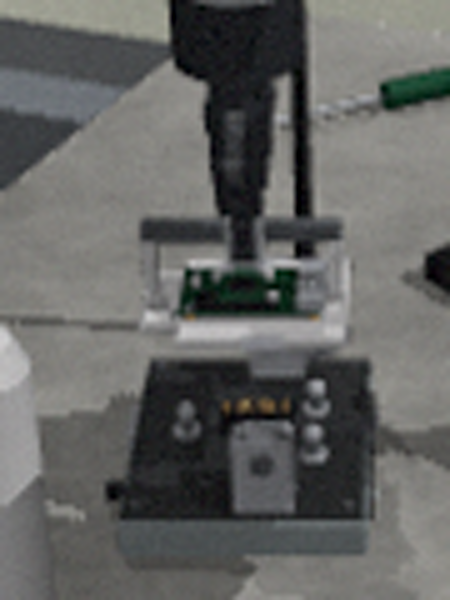

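Run:
```python
import cv2,numpy as np
a=cv2.imread('pics/s3.png',0).astype(np.float32);b=cv2.imread('pics/s8.png',0).astype(np.float32)
for n,(x,y,w,h) in dict(grip=(185,60,100,140),barL=(125,215,60,50),barR=(300,215,55,50),left=(125,260,70,85),right=(290,260,70,90),bar=(125,205,230,150),nest=(110,420,270,140)).items():
    t=a[y:y+h,x:x+w]; r=cv2.matchTemplate(b[y-20:y+h+20,x-20:x+w+20],t,cv2.TM_CCOEFF_NORMED);_,m,_,l=cv2.minMaxLoc(r);print(n,(l[0]-20)/5,(l[1]-20)/5,round(m,3))
```

```text
grip 0.4 -0.8 0.988
barL 0.2 -0.8 0.979
barR 0.0 -1.0 0.971
left 0.4 -0.8 0.944
right 0.2 -0.8 0.949
bar 0.2 -0.8 0.979
nest 0.0 0.0 0.993
```

```bash
python3 -m handwheel '[[0.1,0,0,0.01,-0.001,0,1],[0.1,0,0,0.022,-0.001,0,1],[0.1,0,0,0.034,-0.001,0,1],[0.1,0,0,0.04,-0.001,0,1],[0.1,0,0,0.042,-0.001,0,1],[0.1,0,0,0.042,-0.001,0,1],[0.1,0,0,0.042,-0.001,0,1]]' 80
python3 - <<'E'
from h import *
st();go(.5883,-.0283,.1084,21.6);go(.5883,-.0283,.1084,21.6)
E
```

```text
time: 27.62
ee_pos: [0.5881, -0.029, 0.1292]
tcp_rot: [154.6, 90.0, -3.7]
wrist_force: [0.0, -0.5, -5.3]
opening: 0.0104
t 27.62 pos [ 0.5881 -0.029   0.1292] tilt x [ 7.e-04 -0.e+00 -1.e+00] jawyaw -68.37 F [ 0.  -0.5 -5.3] T [ 0.04  0.02 -0.  ] open 0.0104 q [ -2.8   9.5   1.7  82.1  -0.  155.5]
turn [-1.7997e+02  3.0000e-02 -6.0000e-02] shift [ 0.0208 -0.0006 -0.0005]
turn [ 0.03 -0.04 -0.02] shift [ 0.0208 -0.0006 -0.0005]
turn [-1.7997e+02  3.0000e-02 -6.0000e-02] shift [ 0.0208 -0.0006 -0.0005]
turn [ 0.03 -0.04 -0.02] shift [ 0.0208 -0.0006 -0.0005]
```

```bash
python3 -m handwheel '[[0,0,0,0.003,-0.0006,-0.0003,1],[0,0,0,0.006,-0.0006,-0.0003,1],[0,0,0,0.008,-0.0006,-0.0003,1],[0,0,0,0.01,-0.0006,-0.0003,1],[0,0,0,0.011,-0.0006,-0.0003,1],[0,0,0,0.012,-0.0006,-0.0003,1],[0,0,0,0.012,-0.0006,-0.0003,1]]'
python3 - <<'E'
from h import *
st();go(.5883,-.0283,.1084,21.6)
E
```

```text
time: 28.5
ee_pos: [0.5878, -0.0282, 0.1162]
tcp_rot: [-58.2, 90.0, 143.4]
wrist_force: [2.1, 0.5, -3.2]
opening: 0.0104
t 28.5 pos [ 0.5878 -0.0282  0.1162] tilt x [-5.e-04  4.e-04 -1.e+00] jawyaw -68.37 F [ 2.1  0.5 -3.2] T [ 0.13 -0.48  0.  ] open 0.0104 q [ -2.8   9.7   0.5  80.8   0.  155.6]
turn [-1.7997e+02 -5.0000e-02  3.0000e-02] shift [ 0.0078  0.0003 -0.0004]
turn [0.03 0.02 0.03] shift [ 0.0078  0.0003 -0.0004]
```

```bash
python3 -m handwheel '[[0,0,0,0.0015,0,0,1],[0,0,0,0.003,0,0,1],[0,0,0,0.0045,0,0,1],[0,0,0,0.006,0,0,1],[0,0,0,0.007,0,0,1],[0,0,0,0.0075,0,0,1],[0,0,0,0.0075,0,0,1]]'
python3 - <<'E'
from h import *
st();go(.5883,-.0283,.1084,21.6)
s=bot.camera("side");
def crop(p,x,y,w,h,k,name):
    c=p["frame"][y:y+h,x:x+w,::-1];cv2.imwrite('pics/'+name,cv2.resize(c,None,fx=k,fy=k,interpolation=cv2.INTER_CUBIC))
crop(s,180,120,90,110,5,'s9.png')
E
```

```text
time: 29.38
ee_pos: [0.5876, -0.0284, 0.109]
tcp_rot: [-18.7, 90.0, -177.1]
wrist_force: [1.0, 0.3, -13.2]
opening: 0.0106
t 29.38 pos [ 0.5876 -0.0284  0.109 ] tilt x [-7.e-04 -0.e+00 -1.e+00] jawyaw -68.38 F [  1.    0.3 -13.2] T [ 0.27 -0.49  0.06] open 0.0106 q [ -2.8   9.8  -0.2  80.   -0.  155.6]
turn [-1.7998e+02 -2.0000e-02  6.0000e-02] shift [ 0.0006  0.0002 -0.0007]
turn [0.02 0.04 0.01] shift [ 0.0006  0.0002 -0.0007]
```

View pics/s9.png

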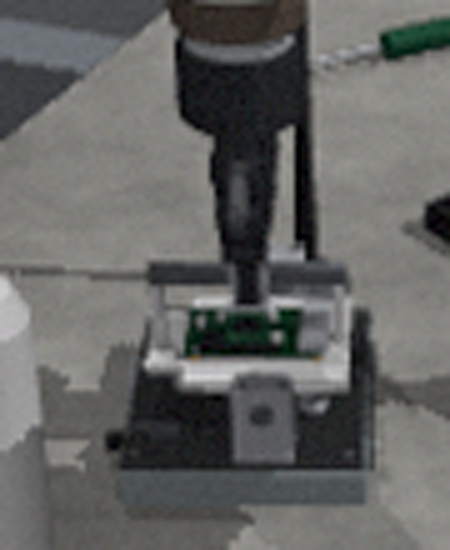

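```bash
python3 -m handwheel '[[0,0,0,0.0004,0,0,1],[0,0,0,0.0008,0,0,1],[0,0,0,0.0008,0,0,1],[0,0,0,0.0008,0,0,1]]'
python3 - <<'E'
from h import *
st()
E
```

```text
time: 29.92
ee_pos: [0.5878, -0.0284, 0.1086]
tcp_rot: [80.1, 90.0, -78.3]
wrist_force: [-0.6, 0.4, -9.8]
opening: 0.0103
t 29.93 pos [ 0.5878 -0.0284  0.1086] tilt x [ 0. -0. -1.] jawyaw -68.37 F [-0.6  0.4 -9.8] T [ 0.19 -0.03  0.08] open 0.0103 q [ -2.8   9.8  -0.3  79.9  -0.  155.6]
```

```bash
python3 -m handwheel '[[0,0,0,0.0004,0,0,1],[0,0,0,0.0008,0,0,1],[0,0,0,0.0008,0,0,1],[0,0,0,0.0008,0,0,1]]'
python3 - <<'E'
from h import *
st()
E
```

```text
time: 30.42
ee_pos: [0.588, -0.0284, 0.1083]
tcp_rot: [153.2, 90.0, -5.1]
wrist_force: [-2.3, -0.1, -1.2]
opening: 0.0101
t 30.43 pos [ 0.588  -0.0284  0.1083] tilt x [ 8.e-04 -1.e-04 -1.e+00] jawyaw -68.37 F [-2.3 -0.1 -1.2] T [0.2  0.49 0.06] open 0.0101 q [ -2.8   9.8  -0.3  79.9  -0.  155.6]
```

```bash
python3 -m handwheel '[[0,0,0,0.0005,0,0,1],[0,0,0,0.0005,0,0,1],[0,0,0,0.0005,0,0,0.8],[0,0,0,0.0005,0,0,0.6],[0,0,0,0.0005,0,0,0.3],[0,0,0,0.0005,0,0,0],[0,0,0,0.0005,0,0,-0.3],[0,0,0,-0.0015,0,0,-0.4]]'
python3 - <<'E'
from h import *
st()
s=bot.camera("side");
def crop(p,x,y,w,h,k,name):
    c=p["frame"][y:y+h,x:x+w,::-1];cv2.imwrite('pics/'+name,cv2.resize(c,None,fx=k,fy=k,interpolation=cv2.INTER_CUBIC))
crop(s,180,120,90,110,5,'s10.png')
a=cv2.imread('pics/s2.png',0).astype(np.float32);b=cv2.imread('pics/s10.png',0).astype(np.float32)
for n,(x,y,w,h) in dict(barL=(140,255,50,50),barR=(300,255,55,50),left=(135,300,70,90),right=(300,280,60,110),nest=(110,420,270,100)).items():
    t=a[y:y+h,x:x+w]; r=cv2.matchTemplate(b[y-20:y+h+20,x-20:x+w+20],t,cv2.TM_CCOEFF_NORMED);_,m,_,l=cv2.minMaxLoc(r);print(n,(l[0]-20)/5,(l[1]-20)/5,round(m,3))
E
```

```text
time: 31.42
ee_pos: [0.5878, -0.0283, 0.1091]
tcp_rot: [-22.3, 90.0, 179.3]
wrist_force: [0.6, 0.4, 0.4]
opening: 0.0599
t 31.43 pos [ 0.5878 -0.0283  0.1091] tilt x [-3.e-04  0.e+00 -1.e+00] jawyaw -68.37 F [0.6 0.4 0.4] T [-0.01  0.01 -0.01] open 0.0599 q [ -2.8   9.8  -0.2  80.   -0.  155.6]
barL 0.0 0.0 0.991
barR 0.0 0.0 0.996
left 0.0 0.0 0.906
right 0.0 0.0 0.994
nest 0.0 0.0 0.993
```

View pics/s10.png

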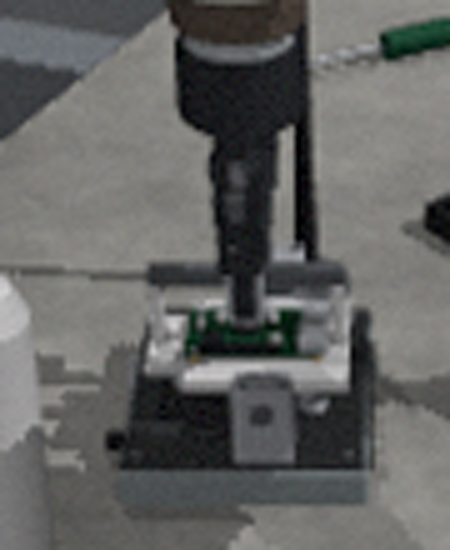

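```bash
python3 -m handwheel '[[0,0,0,-0.005,0,0,-0.6],[0,0,0,-0.02,0,0,-0.8],[0,0,0,-0.05,0,0,-0.8],[0,0,0,-0.1,0,0,-0.8],[0,0,0,-0.15,0,0,-0.8],[0,0,0,-0.2,0,0,-0.8],[0,0,0,-0.235,0.005,0.01,-0.8],[0,0,0,-0.24,0.025,0.045,-0.8],[0,0,0,-0.24,0.05,0.09,-0.8],[0,0,0,-0.24,0.075,0.14,-0.8],[0,0,0,-0.24,0.1,0.19,-0.8],[0,0,0,-0.24,0.13,0.24,-0.8],[0,0,0,-0.24,0.15,0.28,-0.8],[0,0,0,-0.24,0.19,0.29,-0.8],[0,0,0,-0.24,0.23,0.3,-0.8],[0,0,0,-0.24,0.25,0.3,-0.8],[0,0,0,-0.24,0.25,0.3,-0.8],[0,0,0,-0.24,0.25,0.3,-0.8]]'
python3 - <<'E'
from h import *
st()
s=bot.camera("side");t=bot.camera("top");save(s,"s11.png");save(t,"t11.png")
a=cv2.imread('pics/side0.png',0);b=cv2.imread('pics/s11.png',0);c=cv2.imread('pics/top0.png',0);d=cv2.imread('pics/t11.png',0)
def mm(a,b,n,x,y,w,h):
    t=a[y:y+h,x:x+w];r=cv2.matchTemplate(b[y-6:y+h+6,x-6:x+w+6],t,cv2.TM_CCOEFF_NORMED);_,m,_,l=cv2.minMaxLoc(r);print(n,l[0]-6,l[1]-6,round(m,3))
mm(a,b,"carrier s",205,168,50,32);mm(a,b,"can",164,165,29,86);mm(a,b,"ant",233,97,14,74);mm(a,b,"disp",302,143,25,62);mm(a,b,"mouse",273,232,28,34)
mm(c,d,"carrier t",225,145,50,52);mm(c,d,"can t",133,130,45,45);mm(c,d,"ant t",295,130,34,46);mm(c,d,"disp t",274,246,34,28);mm(c,d,"mouse t",165,242,48,32)
def crop(p,x,y,w,h,k,name):
    c=p["frame"][y:y+h,x:x+w,::-1];cv2.imwrite('pics/'+name,cv2.resize(c,None,fx=k,fy=k,interpolation=cv2.INTER_CUBIC))
crop(t,70,120,230,130,3,'t12.png')
E
```

```text
time: 33.72
ee_pos: [0.401, -0.3707, 0.35]
tcp_rot: [123.8, 90.0, -34.5]
wrist_force: [-0.4, 0.3, -0.3]
opening: 0.077
t 33.73 pos [ 0.401  -0.3707  0.35  ] tilt x [ 5.e-04 -3.e-04 -1.e+00] jawyaw -68.36 F [-0.4  0.3 -0.3] T [ 0.01  0.02 -0.02] open 0.077 q [-42.8   8.1  24.9 106.8   0.  115.6]
carrier s 0 0 0.887
can -3 0 0.662
ant 0 0 0.936
disp 0 0 0.75
mouse 0 0 0.751
carrier t 0 0 0.956
can t 0 0 0.737
ant t 0 0 0.895
disp t 0 0 0.999
mouse t 0 0 0.791
```

View pics/t12.png

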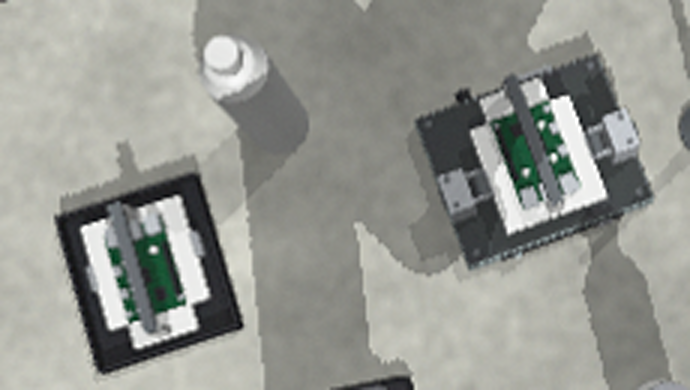

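View pics/s11.png

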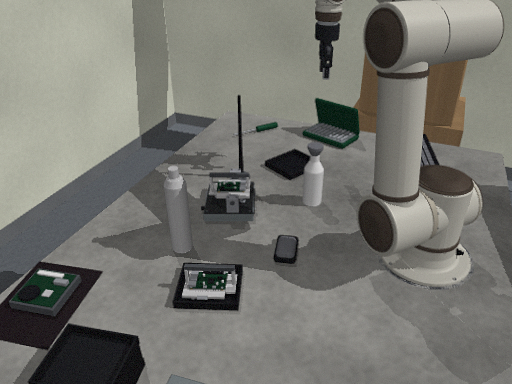

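```bash
python3 -c "
from h import *
bot.job_done();st()"
```

```text
the job is handed in; nothing more can be done
the job is handed in; nothing more can be done
```

The changeover is finished and handed in at about 34 s of the 70 s allowed. No verdict was reported.

I lifted the tested carrier out of the nest, turned it half round because of the last joint's range, and set it down in the empty tray. I then took the fresh carrier and lowered it onto the balls at the same tool position, height and angle the tested one was gripped at. I released both.

**Fresh carrier:** The wrist force passed from −13 N (springs pulling the carrier down) to about −1 N when the balls took the load. Pictures after release match the originally seated carrier to 0 px in both views. The two roller joint values were not read; their position is inferred from this match and the spring pull felt.

**Tested carrier:** It lies flat inside the tray. The tool stood about 1 mm from the tray centre I measured when I set it down, and the floor took its weight.

**Bystanders:** Antenna, dispenser and mouse showed 0 px shift in both views. The air can disagreed: the side view gave −3 px, a weak match (0.66) with changed shadows on it. The top view gave 0 px, and by eye it stands where it was, so I took it as not moved.

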